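# Line up the paint pots by height on the jar rack

## Task

Stand the two lidded pots and the two capped bottles from the light box upright on the cork pads of the wooden rack, one centred on each pad, in order of height: the shortest on the pad beside the upright end stop, the tallest at the rack's other, low end. Do not tip any of them over on the way, and leave the open mixing cup where it stands.

Things in the scene. Friction and masses are not known exactly. Their poses are not given: they have to be found in the camera images.
- squat_tub: Squat white lidded pot, round, 56 mm across and 66 mm high (body up to 59 mm, lid above); the shortest of the four. About 0.14 kg. Origin: centre of its underside; z up along its axis; standing upright on the light box at the start, grasp it round the body; its foot is not quite flat, so it leans up to 0.05 rad.
- lidded_jar: Clear jar with a white screw lid, round, 50 mm across and 80 mm high (body up to 68 mm, lid above); the second shortest. About 0.14 kg. Origin: centre of its underside; z up along its axis; standing upright on the light box at the start, grasp it round the body; its foot is not quite flat, so it leans up to 0.05 rad.
- short_bottle: Slim glass bottle with a ribbed cap, body 33 mm across up to about 56 mm, narrower cap (25 mm) above, 94 mm high; the second tallest. About 0.06 kg. Origin: centre of its underside; z up along its axis; standing upright on the light box at the start, shoulder at 56 to 65 mm; too tall to grasp low without meeting the palm: grasp it by the cap.
- tall_bottle: Slim glass bottle with a longer ribbed cap, body 32 mm across up to about 67 mm, narrower cap (24 mm) above, 112 mm high; the tallest. About 0.06 kg. Origin: centre of its underside; z up along its axis; standing upright on the light box at the start, shoulder at 67 to 78 mm; too tall to grasp low without meeting the palm: grasp it by the cap.
- open_cup: Open cream-white mixing cup, 71 mm across and 56 mm high, standing among the pots; it stays where it is. Origin: centre of its underside, z up.
- stop: The upright end stop: pale wooden block 90 mm wide across the row, 22 mm thick along it, 50 mm high, fixed at one end of the rack (which end varies; the other end has a like cap only 15 mm high). The nearest pad's centre is about 56 mm away. Origin: centre of its underside; x across the row, y along it, z up.
- pad_a: Round cork pad, 68 mm across, 3 mm thick, fixed on the dark board (its top lies 15 mm above the light box). Origin: centre of its underside, so its top is 3 mm above the origin; z up. First of the row, at the left (+y) end of the rack. The board is 360 x 90 x 12 mm, the pads about 90 mm apart; the row runs roughly left to right before the robot.
- pad_b: Round cork pad, 68 mm across, 3 mm thick, fixed on the dark board (its top lies 15 mm above the light box). Origin: centre of its underside, so its top is 3 mm above the origin; z up. Second of the row from the left.
- pad_c: Round cork pad, 68 mm across, 3 mm thick, fixed on the dark board (its top lies 15 mm above the light box). Origin: centre of its underside, so its top is 3 mm above the origin; z up. Third of the row from the left.
- pad_d: Round cork pad, 68 mm across, 3 mm thick, fixed on the dark board (its top lies 15 mm above the light box). Origin: centre of its underside, so its top is 3 mm above the origin; z up. Fourth of the row, at the right (-y) end of the rack.
Mind the look-alikes: they are no part of the job. Leave any purple look-alike of the lidded_jar alone.

How it is judged:
By the outcome, as a careful person would: the job done as asked, in the order asked, and still so for the second after the job is handed in, with the robot touching nothing.
It also fails if it takes over 99 s, if anything falls off the work surface, if the arm or the gripper's body presses on something with over 40 N, if the wrist force passes 120 N, or if a joint passes its speed limit or range.

## Robot

A 6-joint arm with a two-finger parallel gripper is mounted at the origin on a cart in front of the work surface, level with it; the furniture and walls round the work are solid. World frame = base frame: x ahead of the robot, y to its left, z up, the work surface at z = 0. Lengths are in mm, angles in rad, forces in N, time in s.
With the tool pointing down it reaches from about 275 to 750 mm from the base axis. Payload 10.2 kg.
Tool frame: the origin (TCP) lies on the front face of the gripper's body, between the roots of the fingers; the fingertips stand 73 mm ahead of it and the grasp point (between the pads) lies ctrl.grip_depth ahead of it (ctrl.grip_depth is the distance from the TCP to the grasp point, in mm); z points along the fingers, y is the direction in which the jaws open and shut (so a half turn about z gives the same grasp; the last joint's range is limited). The gripper opens to 85 mm and grips with 20 to 120 N. Pads are 22 mm wide; open, the fingers measure 114 mm over their backs; the gripper's body (76 mm by 85 mm) begins 54 mm behind the grasp point. The pads swing forward as they close: fully open they stand 13 mm farther back than shut.
Start: joints at [0.952, 0.313, 1.498, -0, 1.331, -0.223], TCP at [202.425, 484.413, 303.894] pointing down, gripper open.
Joint ranges: [-2.94, 2.94], [-0.97, 2.17], [0.19, 2.56], [-1.23, 4.37], [0.02, 3.11], [-2.88, 2.88]. Speed limits (rad/s): [2.39, 2.39, 3.01, 3.14, 3.14, 3.14].

## Interface

Orientations are given as a unit quaternion [w, x, y, z].
In Python, from rig import readout, capture, ctrl, nets gives the robot as it stands. The module is installed in compiled form; this text tells all that it offers.
- The arm moves only by the tool apply_moves, never from a script. Its argument "targets" is a list of rows, each a list of 4 numbers: the shift along the tool's x, y, z in cm, then the turn about the tool's z in degrees. A call has 1 to 8 rows; each row shifts and turns the commanded pose from where the row before left it, along the tool's axes as they then stand; what a row does not reach is not made up. A row lasts 1/10 s, in which the tool goes at most 50 mm and 8.59 degrees, less where a joint would pass 70% of its speed; a pose out of reach is approached as far as the arm can. A call with a gripper value outside its range is refused whole. "grip" is the finger opening in cm, from 0 to 8.54, set as the call begins (left out, the last holds). The fingers move at their own pace and stop on an object; "force" is the grip in N (left out, the last holds). Time passes only in rows, so rows that do not move let the fingers close. It gives the time, the measured TCP pose, the force and the opening at its end, in the units of the state.
- readout.sense(): the state, without advancing time (a new reading comes with each control period).
- capture(name): name is "scene" or "top" or "wrist"; returns a dict with "img" (384x512x3 uint8, red, green, blue), "fov_y" (degrees; the focal length in pixels is half the picture's height over the tangent of half this angle, whatever the lens; pixels are square), "cx", "cy" (the principal point, pixels), "eye" and "rotation" of the camera in the world. Camera axes: x right, y down, z forward; pixel columns grow to the right and rows downward; lengths in mm; the calibration is good to about 2 mm. A picture is of the moment at which its call begins. There is no depth.
- ctrl.finish_job(): hands the job in, once; it reports no verdict.
Trained networks look in the newest picture that a camera, given by its name, has taken for a name from the list of things; names that differ only in an ending like _2 or _b are one class to them, and where a whole thing is asked for, a point or a joint stands for the part that bears it (a point fixed in the world has none). Each returns a list of dicts, best first, with "score" (0 to 1); they miss things now and then, are a little off and sometimes report something else, mostly with a low value. They report only what shows in the picture. A call takes as long as a camera call. They do not tell look-alikes from the thing itself.
- nets.boxes_of(camera, target): "location" ([column, row] as shares, 0 to 1, of the picture: columns of its width, rows of its height, amid what is visible of it).
The state is a dict: "time_s": time; "joints": joint angles; "dq": joint speeds; "tau": joint torques, N m; "eef_pos": TCP position; "ee_rot": TCP orientation; "force": force on the tool from outside, world axes, zero at the start; "wrist_torque": the same for the moment, N m; "grip_width": opening from 0.0 (shut) to 1.0 (fully open).
Only numpy, scipy, OpenCV 4.12 (cv2) and the standard library are available. Lean on these libraries where they do the work, as an engineer would, in place of code of your own. Each camera call takes 0.05 s, during which the arm holds its last target.

## Working session

There is one attempt and no reset: what is moved stays moved. The work goes in short steps, Python scripts to look and compute and a tool call to move; the robot and the scene stay as the last step left them, time stands still between calls to the robot, and variables do not carry over. Pictures are saved under pics/ and viewed, and the job is handed in when it is done.

Besides the shell and the picture viewer there is one more tool, called after "Emit:" by a JSON object that holds its "fn" and its "kwargs". apply_moves: Moves the arm, as the interface text tells. Its arguments: {"type":"object","properties":{"targets":{"type":"array"},"grip":{"type":"number"},"force":{"type":"number"}},"required":["targets"]}

```bash
mkdir -p pics; cat > h.py <<'E'
import numpy as np, cv2
from rig import readout, capture, ctrl, nets
def snap(n,f):
    c=capture(n); cv2.imwrite('pics/'+f+'.png',cv2.cvtColor(c['img'],cv2.COLOR_RGB2BGR)); return c
def ray(c,u,v):
    f=c['img'].shape[0]/2/np.tan(np.radians(c['fov_y'])/2)
    d=np.array(c['rotation']).reshape(3,3)@np.array([(u-c['cx'])/f,(v-c['cy'])/f,1.]); return np.array(c['eye']),d
def onz(c,u,v,z):
    e,d=ray(c,u,v); return e+d*(z-e[2])/d[2]
def proj(c,p):
    f=c['img'].shape[0]/2/np.tan(np.radians(c['fov_y'])/2)
    q=np.array(c['rotation']).reshape(3,3).T@(np.array(p)-np.array(c['eye'])); return q[:2]/q[2]*f+[c['cx'],c['cy']]
E
python3 - <<'E'
from h import *
print(readout.sense(), ctrl.grip_depth)
for n in ['scene','top','wrist']:
    c=snap(n,n+'0'); print(n,c['fov_y'],c['cx'],c['cy'],c['eye'],np.round(c['rotation'],3).tolist())
    for t in ['squat_tub','lidded_jar','short_bottle','tall_bottle','open_cup','stop','pad_a']:
        for r in nets.boxes_of(n,t)[:6]:
            print(t,round(r['score'],2),np.round(np.array(r['location'])*[512,384],1))
E
```

```text
{'time_s': 0.0, 'joints': array([ 9.51590749e-01,  3.13483538e-01,  1.49845775e+00,  8.42113778e-06,
        1.33105199e+00, -2.23390562e-01]), 'dq': array([ 4.86996516e-04, -8.99178398e-04, -7.11803597e-04, -8.36405683e-04,
       -3.61732818e-05,  1.89964431e-03]), 'tau': array([-2.94603024e-04, -4.12276483e+01, -2.59739345e+01, -2.52772115e-04,
        4.33204608e-03,  1.50534271e-05]), 'eef_pos': array([202.31888821, 484.25814176, 303.31008447]), 'ee_rot': array([-2.90121195e-04,  1.96619051e-01,  9.80479708e-01, -6.37403559e-04]), 'force': array([ 0.2400954 ,  0.34950624, -0.80585149]), 'wrist_torque': array([-0.01836662, -0.01329098, -0.04847692]), 'grip_width': 1.0010355170967193} 53.900000000000006
scene 45.05932080920814 257.4845628674512 191.52738352435523 [ 191.40275878 -634.21624639  733.49583953] [-0.386, 0.898, -0.188, 0.092]
squat_tub 0.75 [256.2 258.4]
lidded_jar 0.97 [173.5 168.7]
lidded_jar 0.6 [198.3 145.1]
tall_bottle 0.85 [236.2 204.4]
open_cup 0.75 [220.2 180. ]
pad_a 0.71 [290.7 160. ]
top 53.50009643638905 262.45551291891275 192.36024608652775 [381.42574168  19.74509675 902.56618795] [0.051, -0.696, 0.713, -0.069]
squat_tub 0.87 [318.6 232. ]
lidded_jar 0.78 [152.2 236.4]
short_bottle 0.76 [368.9 222.8]
tall_bottle 0.74 [259.7 229.7]
tall_bottle 0.61 [244.  154.5]
tall_bottle 0.58 [370. 222.]
open_cup 0.72 [210.2 228.6]
open_cup 0.51 [344.  160.9]
stop 0.58 [342.9 164.9]
pad_a 0.97 [242.7 153.7]
pad_a 0.93 [317.4 159.3]
pad_a 0.84 [275. 155.]
pad_a 0.83 [209.6 149. ]
wrist 69.53629765995788 255.4076468235322 191.08039872565956 [140.98651905 510.70544107 373.63406271] [0.11, 0.825, 0.55, 0.074]
lidded_jar 0.69 [ 97.7 360.6]
```

```bash
python3 - <<'E'
s=open('h.py').read()
s=s.replace("np.array(c['rotation']).reshape(3,3)","Rm(c['rotation'])").replace("def snap","from scipy.spatial.transform import Rotation as R\ndef Rm(q):\n    q=np.array(q); return R.from_quat([q[1],q[2],q[3],q[0]]).as_matrix()\ndef snap",1)
open('h.py','w').write(s)
import cv2
for n in ['scene0','top0']:
    i=cv2.imread(f'pics/{n}.png')
    if n=='top0': i=cv2.resize(i[110:290,90:430],None,fx=2.3,fy=2.3,interpolation=cv2.INTER_CUBIC)
    else: i=cv2.resize(i[90:310,100:420],None,fx=2.5,fy=2.5,interpolation=cv2.INTER_CUBIC)
    cv2.imwrite(f'pics/{n}b.png',i)
E
```

```text
(no output)
```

View pics/scene0b.png

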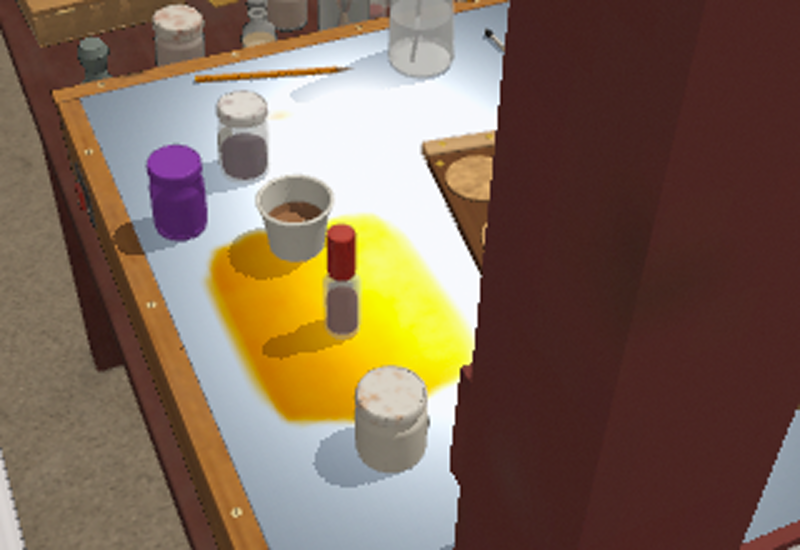

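View pics/top0b.png

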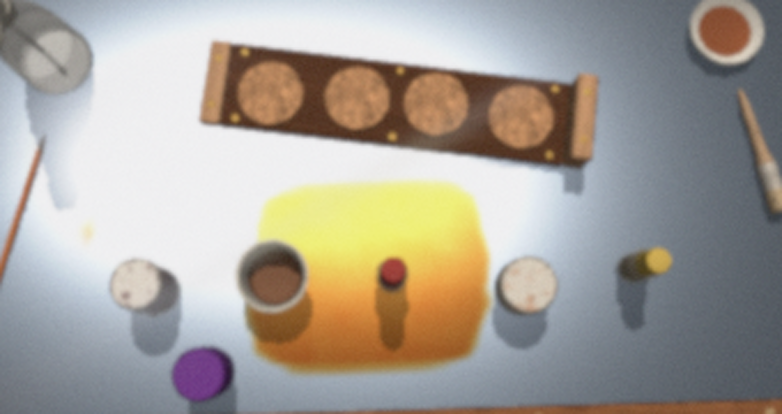

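View pics/wrist0.png

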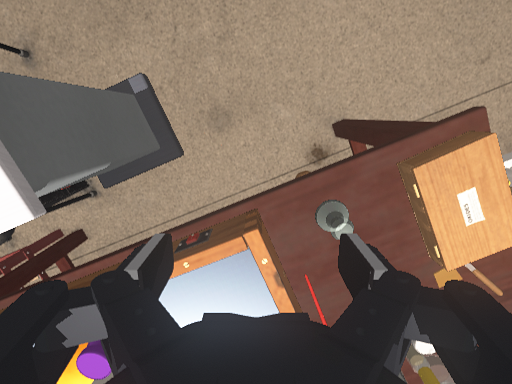

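View pics/top0.png

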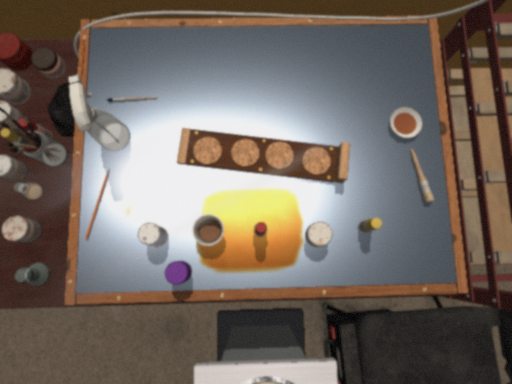

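```bash
python3 - <<'E'
import cv2
i=cv2.imread('pics/top0.png')
a=cv2.resize(i[205:290,130:200],None,fx=6,fy=6,interpolation=cv2.INTER_CUBIC)
b=cv2.resize(i[205:290,240:400],None,fx=5,fy=5,interpolation=cv2.INTER_CUBIC)
cv2.imwrite('pics/ta.png',a);cv2.imwrite('pics/tb.png',b)
cv2.imwrite('pics/tc.png',cv2.resize(i[122:187,172:357],None,fx=4.3,fy=4.3,interpolation=cv2.INTER_CUBIC))
s=cv2.imread('pics/scene0.png')
cv2.imwrite('pics/sa.png',cv2.resize(s[165:285,210:300],None,fx=5,fy=5,interpolation=cv2.INTER_CUBIC))
cv2.imwrite('pics/sb.png',cv2.resize(s[120:195,150:240],None,fx=6,fy=6,interpolation=cv2.INTER_CUBIC))
E
```

```text
(no output)
```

View pics/ta.png

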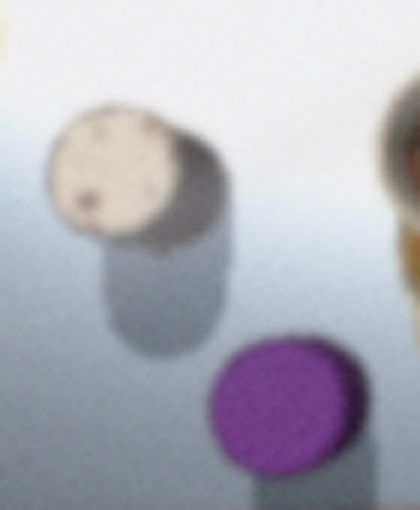

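View pics/tb.png

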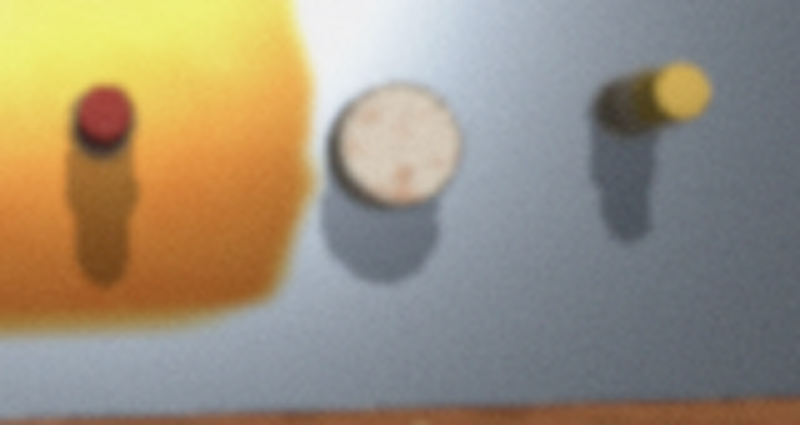

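View pics/tc.png

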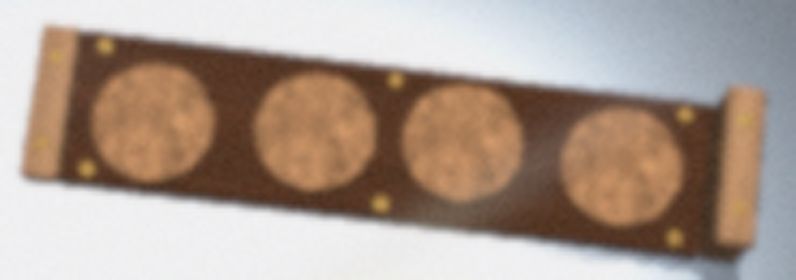

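View pics/sa.png

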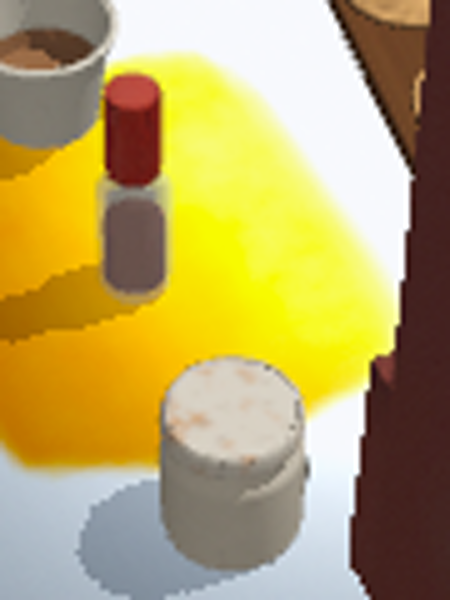

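View pics/sb.png

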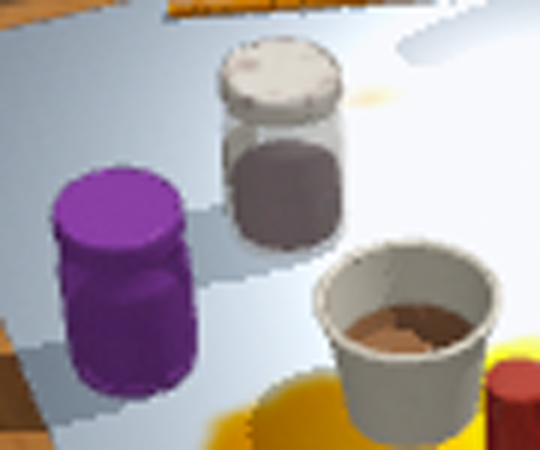

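```bash
python3 - <<'E'
from h import *
c=capture('top'); s=capture('scene')
P={'jar':(149.2,233.5,80),'tub':(320,233.8,66),'cup':(209,230,56),'purple':(177,273,80),'pa':(207.6,150.4,15),'pb':(245.5,152.5,15),'pc':(279.7,154.8,15),'pd':(316.7,160.6,15),'stop50':(344.8,160.6,50),'stop62':(344.8,160.6,62),'low27':(183,146,27),'red94':(261,227.6,94),'red112':(261,227.6,112),'yel94':(376.4,223.4,94),'yel112':(376.4,223.4,112),'yelbase':(365.6,226.2,0)}
for k,(u,v,z) in P.items():
    p=onz(c,u-.4,v-.4,z); print(k,p.round(1), 'scene px top',proj(s,p).round(1),'base',proj(s,[p[0],p[1],0]).round(1))
E
```

```text
jar [439.5 242.7  80. ] scene px top [196.5 131.3] base [198.7 157.5]
tub [ 430.6 -126.    66. ] scene px top [255.9 246. ] base [255.3 267.7]
cup [445.7 118.1  56. ] scene px top [217.7 169.7] base [218.7 188.1]
purple [355.1 182.6  80. ] scene px top [169.2 154.5] base [173. 181.]
pa [639.8 125.8  15. ] scene px top [291.8 160.6] base [291.4 165.3]
pb [632.8  34.9  15. ] scene px top [307.1 184.5] base [306.5 189.2]
pc [625.4 -47.3  15. ] scene px top [322.1 208.6] base [321.3 213.4]
pd [ 609.2 -136.    15. ] scene px top [336.9 239.2] base [335.9 243.9]
stop50 [ 598.9 -195.2   50. ] scene px top [351.  250.4] base [347.  266.5]
stop62 [ 595.9 -192.1   62. ] scene px top [349.7 245.6] base [344.8 265.9]
low27 [648.2 182.5  27. ] scene px top [284.8 142.9] base [284.2 151.3]
red94 [445.2   3.7  94. ] scene px top [236.7 189.4] base [237.1 221.2]
red112 [443.7   4.1 112. ] scene px top [235.9 182.9] base [236.5 221.3]
yel94 [ 448.1 -243.3   94. ] scene px top [294.2 281.6] base [290.3 312.4]
yel112 [ 446.7 -237.5  112. ] scene px top [292.6 272.7] base [288.1 310.1]
yelbase [ 449.9 -247.5    0. ] scene px top [292.2 314. ] base [292.2 314. ]
```

Emit:
{"fn": "apply_moves", "kwargs": {"targets": [[0,0,0,8.4],[0,0,0,8.4],[0,0,0,8.4],[0,0,0,8.4],[0,0,0,8.4],[0,0,0,8.4],[0,0,0,8.4],[0,0,0,8.4]], "grip": 8.5, "force": 30}}

```text
time_s: 2.1
eef_pos: [202.4, 484.4, 303.9]
ee_rot: [0.0, 0.708, 0.706, 0.0]
force: [0.5, 0.5, -0.1]
grip_width: 0.995
```

Emit:
{"fn": "apply_moves", "kwargs": {"targets": [[-3,3,0,0],[-3,3,0,0],[-3,3,0,0],[-3,3,0,0],[-3,3,0,0],[-3,3,0,0],[-3,3,0,0],[-3,3,0,0]]}}

```text
time_s: 2.9
eef_pos: [444.0, 243.5, 304.1]
ee_rot: [0.0, 0.706, 0.708, 0.0]
force: [-0.2, 0.4, -0.4]
grip_width: 0.992
```

```bash
python3 - <<'E'
from h import *
c=snap('wrist','w1'); print(readout.sense()['eef_pos'],c['eye'], ctrl.grip_depth)
for t in ['lidded_jar','open_cup','pad_a','tall_bottle']:
    for r in nets.boxes_of('wrist',t)[:4]: print(t,round(r['score'],2),np.round(np.array(r['location'])*[512,384],1))
for p in ([439.5,242.7,80],[439.5,242.7,0],[445.7,118.1,56],[639.8,125.8,15],[445,4,112]): print(p,proj(c,p).round(1))
s=snap('scene','s1'); 
E
```

```text
[447.57337272 239.84348827 303.75237454] [443.59855772 310.5322235  373.79436265] 53.900000000000006
lidded_jar 0.9 [251.5 173.5]
lidded_jar 0.83 [188.7 218.6]
open_cup 0.72 [258.2 264.3]
pad_a 0.92 [394.1 245.3]
pad_a 0.24 [252.5 312.1]
tall_bottle 0.63 [251.7 311.8]
[439.5, 242.7, 80] [251.4 180.5]
[439.5, 242.7, 0] [252.2 167.4]
[445.7, 118.1, 56] [256.5 270.4]
[639.8, 125.8, 15] [392.4 250.5]
[445, 4, 112] [255.8 379.9]
```

View pics/w1.png

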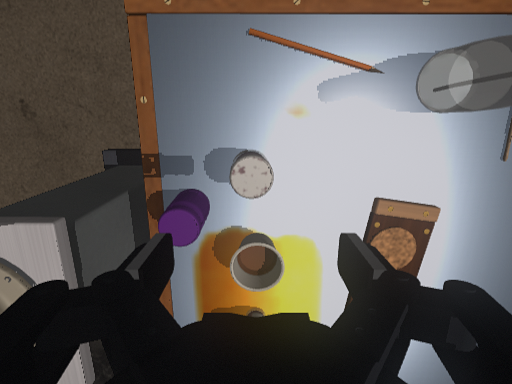

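View pics/s1.png

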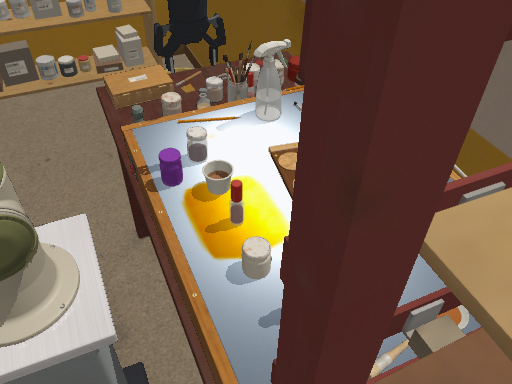

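```bash
python3 - <<'E'
from h import *
print(readout.sense()['eef_pos'])
capture('top')
print(readout.sense()['eef_pos'])
c=snap('wrist','w2'); print(readout.sense()['eef_pos'],c['eye'])
for t in ['lidded_jar','open_cup','pad_a','tall_bottle']:
    for r in nets.boxes_of('wrist',t)[:4]: print(t,round(r['score'],2),np.round(np.array(r['location'])*[512,384],1))
for p in ([439.5,242.7,80],[439.5,242.7,0],[445.7,118.1,56],[639.8,125.8,15],[445,4,112]): print(p,proj(c,p).round(1))
print(onz(c,251.5,173.5,80),onz(c,394,247,15))
E
```

```text
[442.37654597 245.50972482 303.89101168]
[442.26362311 245.70211556 303.97962294]
[442.26096712 245.71770651 304.02603599] [441.82219612 312.73912977 373.72831786]
lidded_jar 0.73 [254.6 175.4]
open_cup 0.72 [257.8 267.1]
pad_a 0.7 [395.7 249. ]
pad_a 0.3 [253.8 311.2]
tall_bottle 0.7 [250.3 313.1]
tall_bottle 0.18 [394.4 245.9]
[439.5, 242.7, 80] [253.  182.5]
[439.5, 242.7, 0] [253.5 169. ]
[445.7, 118.1, 56] [257.8 272. ]
[639.8, 125.8, 15] [393.4 252.1]
[445, 4, 112] [257.  381.3]
[437.83422143 252.69799377  80.        ] [639.63827415 133.82301215  15.        ]
```

View pics/w2.png

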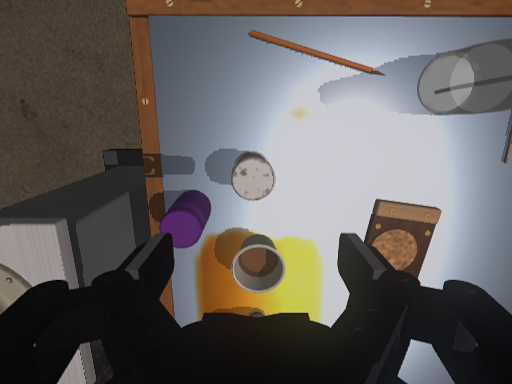

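Emit:
{"fn": "apply_moves", "kwargs": {"targets": [[-0.3,-0.3,3,0],[0,0,4,0],[0,0,4,0],[0,0,4,0],[0,0,3,0],[0,0,2,0],[0,0,1,0],[0,0,0,0]]}}

```text
time_s: 4.3
eef_pos: [439.6, 242.0, 93.2]
ee_rot: [-0.0, 0.706, 0.708, -0.001]
force: [0.1, -0.0, -0.0]
grip_width: 0.993
```

```bash
python3 - <<'E'
from h import *
c=snap('wrist','w3'); print(readout.sense(),c['eye'])
c=snap('scene','s3')
E
```

```text
{'time_s': 4.35, 'joints': array([2.69282184e-01, 5.40308400e-01, 1.78526659e+00, 1.54261455e-05,
       8.15844029e-01, 2.66863737e-01]), 'dq': array([-0.00068557, -0.02575575, -0.01215632, -0.00042139,  0.00399517,
       -0.00135324]), 'tau': array([-3.07182118e-02, -4.19335663e+01, -1.73664308e+01, -1.07749649e-03,
       -7.36361509e-02,  5.39861630e-04]), 'eef_pos': array([440.08019599, 242.10577393,  94.23206336]), 'ee_rot': array([3.80530081e-05, 7.06254953e-01, 7.07957579e-01, 7.82346611e-05]), 'force': array([-0.12635126,  0.39403198, -0.43750446]), 'wrist_torque': array([-0.02270102, -0.05291535,  0.02441261]), 'grip_width': 0.9984105027239155} [439.3395795  309.05988847 162.92737042]
```

View pics/w3.png

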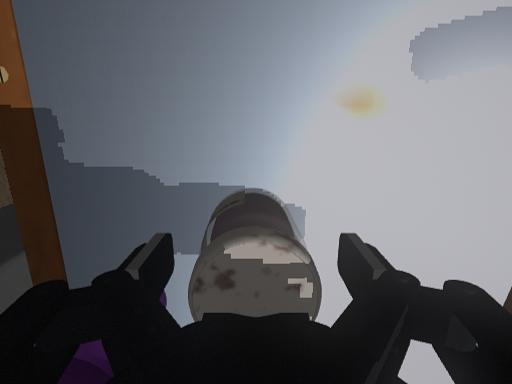

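View pics/s3.png

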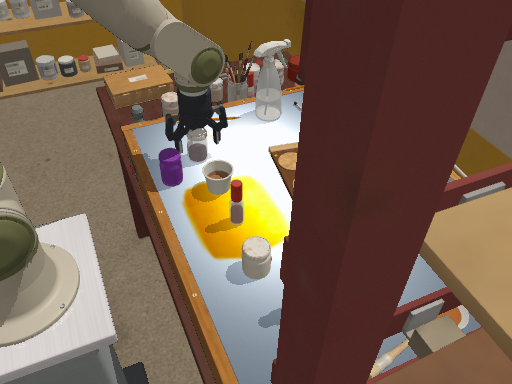

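```bash
python3 - <<'E'
from h import *
c=capture('wrist')
for y0 in (242.7,246,249):
  t=np.linspace(0,2*np.pi,200)
  for r in (25,26):
    q=np.array([proj(c,[439.5+r*np.cos(a),y0+r*np.sin(a),80]) for a in t]); b=np.array([proj(c,[439.5+25*np.cos(a),y0+25*np.sin(a),0]) for a in t])
    print(y0,r,q.min(0).round(),q.max(0).round(),'base top',b.min(0).round(), q[q[:,0].argmin()].round())
E
```

```text
242.7 25 [183. 245.] [323. 364.] base top [215. 186.] [183. 304.]
242.7 26 [181. 242.] [326. 367.] base top [215. 186.] [181. 303.]
246 25 [183. 236.] [324. 357.] base top [215. 181.] [183. 296.]
246 26 [180. 233.] [327. 360.] base top [215. 181.] [180. 295.]
249 25 [182. 227.] [325. 351.] base top [214. 176.] [182. 288.]
249 26 [179. 224.] [327. 353.] base top [214. 176.] [179. 288.]
```

Emit:
{"fn": "apply_moves", "kwargs": {"targets": [[0.2,0,0,0],[0,0,0,0],[0,0,0,0],[0,0,0,0],[0,0,0,0],[0,0,0,0],[0,0,0,0],[0,0,0,0]], "grip": 3, "force": 30}}

```text
time_s: 5.25
eef_pos: [439.9, 244.2, 94.6]
ee_rot: [-0.0, 0.706, 0.708, 0.0]
force: [-1.8, 1.0, 6.7]
grip_width: 0.567
```

```bash
python3 - <<'E'
from h import *
c=snap('wrist','w4'); s=readout.sense();print(s['force'],s['wrist_torque'],s['grip_width'],s['eef_pos'],ctrl.grip_depth)
c=snap('scene','s4')
E
```

```text
[-2.37465581  2.36708247  6.04555671] [ 0.1735032   0.54633208 -0.01852966] 0.5631364755724544 [439.93203539 244.17856074  94.62332615] 53.900000000000006
```

View pics/w4.png

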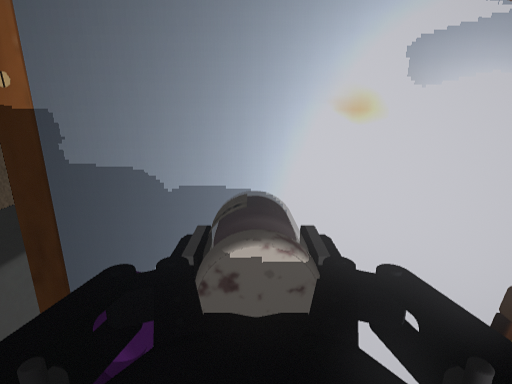

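Emit:
{"fn": "apply_moves", "kwargs": {"targets": [[0,0,-0.5,0],[0,0,-1,0],[0,0,-2,0],[0,0,-3,0],[0,0,-3,0],[0,0,-2,0],[0,0,-0.5,0],[0,0,0,0]]}}

```text
time_s: 6.15
eef_pos: [439.9, 243.9, 214.3]
ee_rot: [0.0, 0.706, 0.708, 0.0]
force: [-0.1, -0.6, -1.6]
grip_width: 0.564
```

Emit:
{"fn": "apply_moves", "kwargs": {"targets": [[-1,0.6,0,0],[-2,1.3,0,0],[-2,1.3,0,0],[-2,1.3,0,0],[-2,1.3,0,0],[-2,1.3,0,0],[-2,1.3,0,0],[-2,1.3,0,0]]}}

```text
time_s: 6.95
eef_pos: [537.5, 92.4, 212.4]
ee_rot: [-0.001, 0.707, 0.708, -0.001]
force: [0.6, 0.5, -3.1]
grip_width: 0.565
```

Emit:
{"fn": "apply_moves", "kwargs": {"targets": [[-2,1.3,0,0],[-2,1.3,0,0],[-2,1.3,0,0],[-2,1.3,0,0],[-2,1.3,0,0],[-2,1.3,0,0],[-2,1.1,0,0],[0,0,0,0]]}}

```text
time_s: 7.75
eef_pos: [627.0, -48.8, 211.9]
ee_rot: [-0.001, 0.707, 0.707, -0.001]
force: [0.4, 0.3, -1.6]
grip_width: 0.567
```

```bash
python3 - <<'E'
from h import *
c=snap('wrist','w5'); s=readout.sense();print(s['force'],s['wrist_torque'],s['grip_width'],s['eef_pos'])
c=snap('top','t5')
E
```

```text
[-0.11798757  0.23613536 -1.8251441 ] [-0.01110199  0.02734089 -0.01281219] 0.5640058180302421 [626.40224704 -47.31220993 212.09007462]
```

View pics/w5.png

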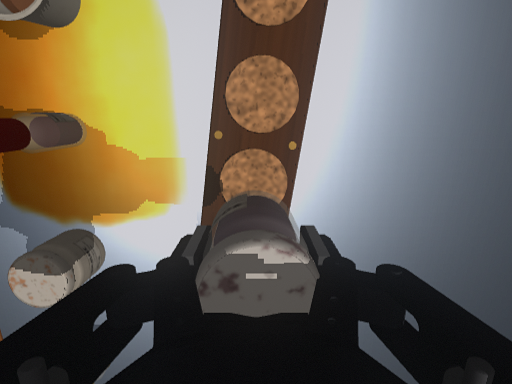

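View pics/t5.png

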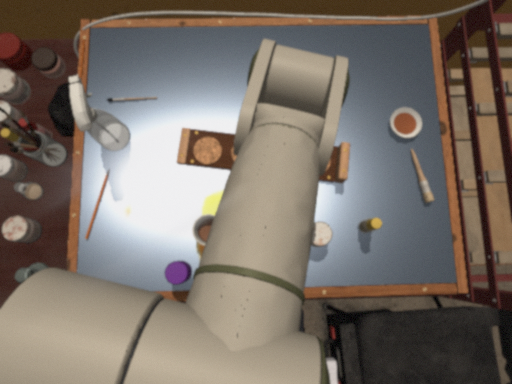

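```bash
python3 - <<'E'
from h import *
c=capture('wrist'); s=readout.sense();print(s['eef_pos'])
for p in ([632.8,34.9,15],[625.4,-47.3,15],[444,4,0],[445,4,112],[430.6,-126,66]): print(proj(c,p).round(1))
E
```

```text
[626.06938814 -45.63490551 212.7805102 ]
[263.6 100.2]
[255.3 186.9]
[ 74.4 133.1]
[-40.2 144. ]
[ 37.2 285.7]
```

Emit:
{"fn": "apply_moves", "kwargs": {"targets": [[0,0,1,0],[0,0,2,0],[0,0,2,0],[0,0,2,0],[0,0,1.5,0],[0,0,0.8,0],[0,0,0.4,0],[0,0,0.2,0]]}}

```text
time_s: 8.7
eef_pos: [626.7, -45.6, 115.1]
ee_rot: [0.0, 0.706, 0.708, 0.0]
force: [0.6, 0.9, -1.1]
grip_width: 0.566
```

Emit:
{"fn": "apply_moves", "kwargs": {"targets": [[0,0,0.1,0],[0,0,0.1,0],[0,0,0,0]]}}

```text
time_s: 9.0
eef_pos: [626.7, -45.8, 113.2]
ee_rot: [0.0, 0.706, 0.708, 0.0]
force: [0.7, 0.3, -2.7]
grip_width: 0.563
```

Emit:
{"fn": "apply_moves", "kwargs": {"targets": [[0,0,0.1,0],[0,0,0.1,0],[0,0,0,0]]}}

```text
time_s: 9.3
eef_pos: [626.5, -45.7, 110.8]
ee_rot: [-0.0, 0.706, 0.708, -0.0]
force: [-0.5, -0.2, -1.7]
grip_width: 0.563
```

Emit:
{"fn": "apply_moves", "kwargs": {"targets": [[0,0,0.1,0],[0,0,0,0],[0,0,0,0]]}}

```text
time_s: 9.6
eef_pos: [626.6, -45.7, 109.9]
ee_rot: [-0.0, 0.706, 0.708, -0.0]
force: [-0.7, -0.6, -1.4]
grip_width: 0.564
```

Emit:
{"fn": "apply_moves", "kwargs": {"targets": [[0,0,0.1,0],[0,0,0,0],[0,0,0,0]]}}

```text
time_s: 9.9
eef_pos: [626.6, -45.6, 109.7]
ee_rot: [0.0, 0.706, 0.708, 0.0]
force: [-2.7, 0.9, 5.6]
grip_width: 0.568
```

Emit:
{"fn": "apply_moves", "kwargs": {"targets": [[0,0,0.1,0],[0,0,0,0],[0,0,0,0]]}}

```text
time_s: 10.2
eef_pos: [626.7, -45.5, 109.6]
ee_rot: [0.0, 0.706, 0.708, 0.0]
force: [-5.6, 1.8, 12.9]
grip_width: 0.565
```

Emit:
{"fn": "apply_moves", "kwargs": {"targets": [[0,0,-0.1,0],[0,0,0,0]]}}

```text
time_s: 10.4
eef_pos: [626.7, -45.6, 109.7]
ee_rot: [0.0, 0.706, 0.708, 0.0]
force: [-2.7, 1.3, 7.2]
grip_width: 0.565
```

Emit:
{"fn": "apply_moves", "kwargs": {"targets": [[0,0,0,0],[0,0,0,0],[0,0,0,0],[0,0,0,0],[0,0,0,0],[0,0,0,0]], "grip": 8.4}}

```text
time_s: 11.0
eef_pos: [626.6, -45.7, 108.8]
ee_rot: [-0.0, 0.706, 0.708, -0.0]
force: [0.5, -0.8, -0.1]
grip_width: 0.984
```

```bash
python3 - <<'E'
from h import *
c=snap('wrist','w6'); s=readout.sense();print(s['force'],s['wrist_torque'],s['grip_width'],s['eef_pos'])
E
```

```text
[ 0.60317863 -0.11139742 -0.39179759] [-0.04948179  0.00672747 -0.00360805] 0.9848413278673863 [626.55794645 -45.66280323 108.85622277]
```

View pics/w6.png

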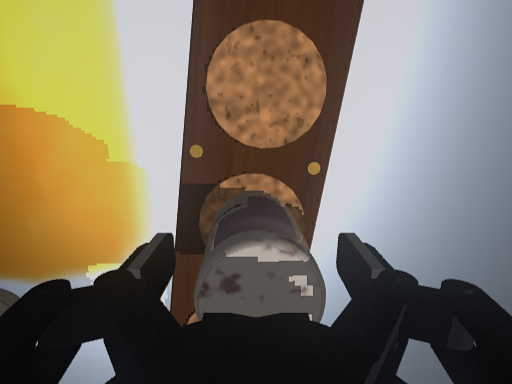

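Emit:
{"fn": "apply_moves", "kwargs": {"targets": [[0,0,-1,0],[0,0,-3,0],[0,0,-4,0],[0,0,-3,0],[0,0,-1,0],[-1,-2.5,0,0],[-1,-2.5,0,0],[-1,-2.5,0,0]]}}

```text
time_s: 11.85
eef_pos: [550.4, -76.0, 228.3]
ee_rot: [-0.001, 0.706, 0.708, -0.0]
force: [0.3, -0.5, -0.5]
grip_width: 0.983
```

Emit:
{"fn": "apply_moves", "kwargs": {"targets": [[-1,-2.5,0,0],[-1,-2.5,0,0],[-1,-2.5,0,0],[-1,-2.5,0,0],[-1,-2.1,0,0],[0,0,0,0],[0,0,0,0]]}}

```text
time_s: 12.55
eef_pos: [430.7, -126.2, 228.8]
ee_rot: [-0.0, 0.707, 0.708, 0.0]
force: [0.3, -0.3, -0.4]
grip_width: 0.984
```

```bash
python3 - <<'E'
from h import *
c=snap('wrist','w7'); s=readout.sense();print(s['eef_pos'])
for p in ([430.6,-126,66],[443.9,4,112],[609.2,-136,15]): print(proj(c,p).round(1))
c=snap('top','t7')
E
```

```text
[ 431.04583707 -126.00485577  228.82778485]
[255.5 195.2]
[278.4   5.5]
[423.5 191.3]
```

View pics/w7.png

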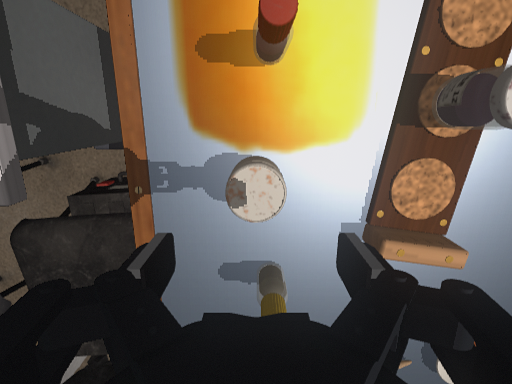

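View pics/t7.png

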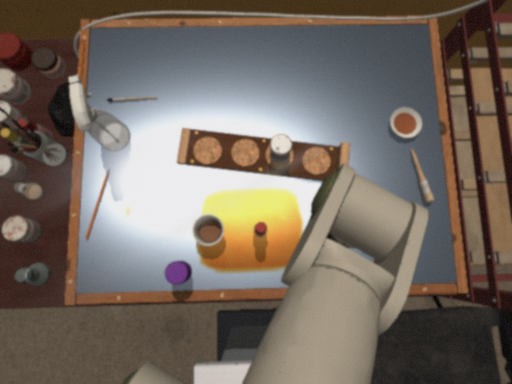

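```bash
python3 - <<'E'
from h import *
i=cv2.imread('pics/t7.png')
cv2.imwrite('pics/t7b.png',cv2.resize(i[125:185,235:350],None,fx=6.5,fy=6.5,interpolation=cv2.INTER_CUBIC))
c=capture('top')
for n in ['lidded_jar','pad_c']:
  for r in nets.boxes_of('top',n): print(n,r['score'],np.array(r['location'])*[512,384])
for y in (-47.3,-50,-45): print(proj(c,[625.4,y,95]), proj(c,[625.4,y,15]))
for r in range(2):
  t=np.linspace(0,6.28,9)
E
```

```text
lidded_jar 0.86 [279.5008 148.4928]
lidded_jar 0.69 [178.7904 272.7936]
pad_c 0.89 [239.5136 154.0992]
pad_c 0.75 [316.2112 158.784 ]
pad_c 0.6 [210.688  148.4928]
pad_c 0.46 [275.9168 163.6992]
[281.71413299 144.67807442] [279.30925409 154.40376759]
[282.93797628 144.65535545] [280.42815348 154.38223681]
[280.671434   144.69743069] [278.35597899 154.4221113 ]
```

View pics/t7b.png

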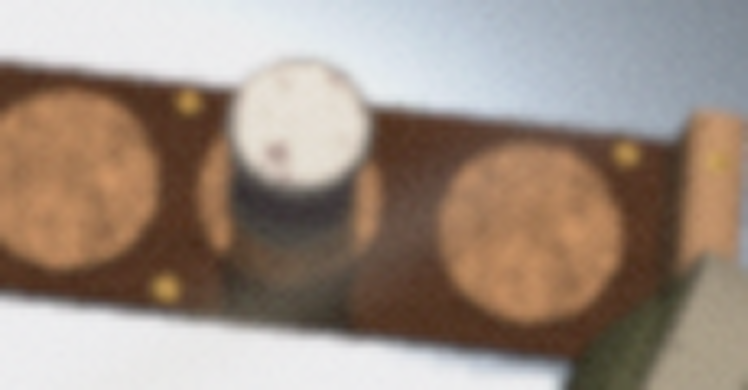

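Emit:
{"fn": "apply_moves", "kwargs": {"targets": [[0,0,3,0],[0,0,4,0],[0,0,3,0],[0,0,2,0],[0,0,1.5,0],[0,0,0.4,0],[0,0,0,0]]}}

```text
time_s: 13.5
eef_pos: [430.9, -126.0, 89.7]
ee_rot: [-0.0, 0.706, 0.708, -0.0]
force: [0.0, -0.1, 0.0]
grip_width: 0.982
```

Emit:
{"fn": "apply_moves", "kwargs": {"targets": [[0,0,0,0],[0,0,0,0],[0,0,0,0],[0,0,0,0],[0,0,0,0],[0,0,0,0],[0,0,0,0]], "grip": 4}}

```text
time_s: 14.2
eef_pos: [431.0, -126.2, 90.9]
ee_rot: [0.001, 0.706, 0.708, 0.0]
force: [-2.3, 0.2, 5.8]
grip_width: 0.629
```

Emit:
{"fn": "apply_moves", "kwargs": {"targets": [[0,0,-0.5,0],[0,0,-1,0],[0,0,-2,0],[0,0,-3,0],[0,0,-2.5,0],[0,0,-1,0],[0,1,0,0],[-0.1,2,0,0]]}}

```text
time_s: 15.0
eef_pos: [460.8, -126.8, 189.3]
ee_rot: [-0.001, 0.707, 0.708, -0.0]
force: [-0.0, -0.7, -2.1]
grip_width: 0.628
```

Emit:
{"fn": "apply_moves", "kwargs": {"targets": [[-0.1,2,0,0],[-0.1,2,0,0],[-0.1,2,0,0],[-0.1,2,0,0],[-0.2,2,0,0],[-0.2,2,0,0],[-0.1,2,0,0],[-0.1,0.9,0,0]]}}

```text
time_s: 15.8
eef_pos: [611.1, -136.4, 187.7]
ee_rot: [-0.001, 0.706, 0.708, -0.0]
force: [0.9, 1.0, -1.0]
grip_width: 0.632
```

Emit:
{"fn": "apply_moves", "kwargs": {"targets": [[0,0,1,0],[0,0,2,0],[0,0,2,0],[0,0,1.5,0],[0,0,0.8,0],[0,0,0.4,0],[0,0,0.2,0],[0,0,0,0]]}}

```text
time_s: 16.6
eef_pos: [609.9, -136.8, 111.3]
ee_rot: [0.0, 0.706, 0.708, 0.0]
force: [-0.4, -0.1, -1.3]
grip_width: 0.628
```

Emit:
{"fn": "apply_moves", "kwargs": {"targets": [[0,0,0.2,0],[0,0,0.1,0],[0,0,0,0],[0,0,0,0]]}}

```text
time_s: 17.0
eef_pos: [609.8, -136.7, 108.0]
ee_rot: [0.0, 0.706, 0.708, 0.0]
force: [0.1, 0.6, -1.7]
grip_width: 0.629
```

Emit:
{"fn": "apply_moves", "kwargs": {"targets": [[0,0,0.1,0],[0,0,0,0],[0,0,0,0]]}}

```text
time_s: 17.3
eef_pos: [609.7, -136.7, 106.9]
ee_rot: [-0.0, 0.706, 0.708, -0.0]
force: [-0.3, -0.7, -0.9]
grip_width: 0.634
```

Emit:
{"fn": "apply_moves", "kwargs": {"targets": [[0,0,0.1,0],[0,0,0,0],[0,0,0,0]]}}

```text
time_s: 17.6
eef_pos: [609.8, -136.7, 106.0]
ee_rot: [0.0, 0.706, 0.708, 0.0]
force: [0.2, -0.5, -0.3]
grip_width: 0.626
```

Emit:
{"fn": "apply_moves", "kwargs": {"targets": [[0,0,0.1,0],[0,0,0,0],[0,0,0,0]]}}

```text
time_s: 17.9
eef_pos: [609.9, -136.8, 105.9]
ee_rot: [0.0, 0.706, 0.708, 0.0]
force: [-3.2, 1.4, 7.9]
grip_width: 0.63
```

Emit:
{"fn": "apply_moves", "kwargs": {"targets": [[0,0,0,0],[0,0,0,0],[0,0,0,0],[0,0,0,0],[0,0,0,0],[0,0,0,0]], "grip": 8.4}}

```text
time_s: 18.5
eef_pos: [609.8, -136.7, 104.8]
ee_rot: [-0.0, 0.706, 0.708, -0.0]
force: [-0.1, -0.2, 0.4]
grip_width: 0.983
```

```bash
python3 - <<'E'
from h import *
c=snap('wrist','w8'); s=readout.sense();print(s['force'],s['wrist_torque'],s['grip_width'],s['eef_pos'])
E
```

```text
[ 0.07256467  0.1124984  -0.10149592] [-0.01063901 -0.01137834  0.00840868] 0.9835152283603048 [ 609.74982648 -136.72886219  104.86306837]
```

View pics/w8.png

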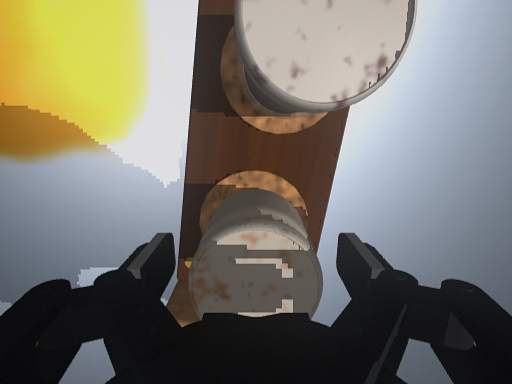

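Emit:
{"fn": "apply_moves", "kwargs": {"targets": [[0,0,-1,0],[0,0,-3,0],[0,0,-4,0],[0,0,-3.5,0],[0,0,-1,0],[-1.1,-1.6,0,0],[-2,-3,0,0],[-2,-3,0,0]]}}

```text
time_s: 19.35
eef_pos: [532.8, -188.0, 229.6]
ee_rot: [-0.0, 0.706, 0.708, -0.0]
force: [0.5, -0.9, 0.0]
grip_width: 0.981
```

Emit:
{"fn": "apply_moves", "kwargs": {"targets": [[-2,-3,0,0],[-2,-3,0,0],[-1.6,-2.6,0,0],[0,0,0,0],[0,0,0,0]]}}

```text
time_s: 19.85
eef_pos: [447.8, -244.2, 230.0]
ee_rot: [0.0, 0.707, 0.707, 0.0]
force: [0.1, 1.1, 0.2]
grip_width: 0.982
```

```bash
python3 - <<'E'
from h import *
capture('scene')
c=snap('wrist','w9'); s=readout.sense();print(s['eef_pos'],c['eye'])
for p in ([448.1,-243.3,94],[448.1,-243.3,0],[430.6,-126,0]): print(proj(c,p).round(1))
i=cv2.imread('pics/w9.png'); cv2.imwrite('pics/w9b.png',cv2.resize(i[100:290,150:350],None,fx=3,fy=3))
t=snap('top','t9');i=cv2.imread('pics/t9.png'); cv2.imwrite('pics/t9b.png',cv2.resize(i[125:185,235:350],None,fx=6.5,fy=6.5,interpolation=cv2.INTER_CUBIC))
print(proj(t,[609.2,-136,81]),proj(t,[609.2,-136,15]))
E
```

```text
[ 448.51437122 -243.64417085  229.86776095] [ 447.92512201 -176.80217626  299.69765314]
[255.3 204.2]
[255.3 178.1]
[238.1  63.2]
[321.08709917 152.75847256] [316.31054588 160.21246615]
```

View pics/w9.png

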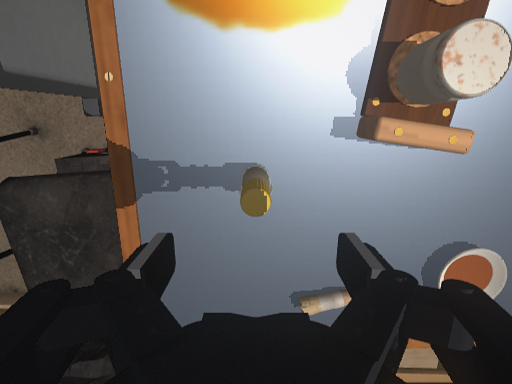

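View pics/w9b.png

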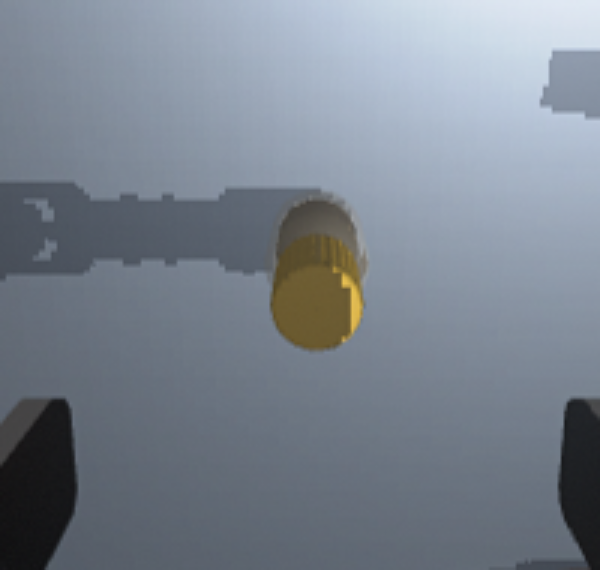

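View pics/t9b.png

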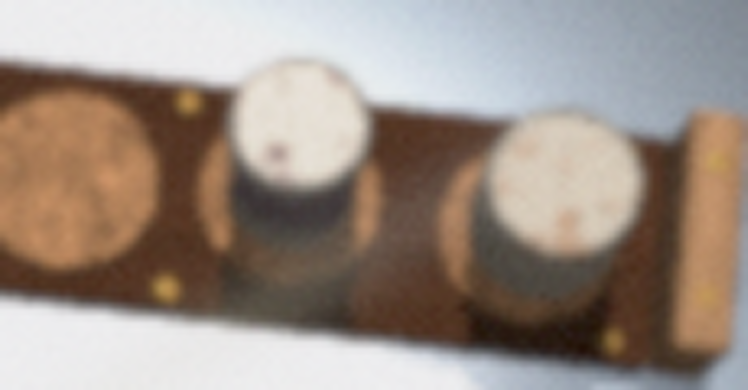

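Emit:
{"fn": "apply_moves", "kwargs": {"targets": [[0,0,2,0],[0,0,3,0],[0,0,2,0],[0,0,1.5,0],[0,0,0.5,0],[0,0,0,0],[0,0,0,0]], "grip": 5}}

```text
time_s: 20.7
eef_pos: [448.5, -244.1, 140.6]
ee_rot: [0.001, 0.706, 0.708, 0.0]
force: [0.7, 0.0, 0.1]
grip_width: 0.587
```

```bash
python3 - <<'E'
from h import *
c=snap('wrist','w10'); s=readout.sense();print(s['eef_pos'],s['force'])
E
```

```text
[ 448.44261875 -244.15524123  140.73254224] [-0.53979924  0.01582301  0.16702511]
```

View pics/w10.png

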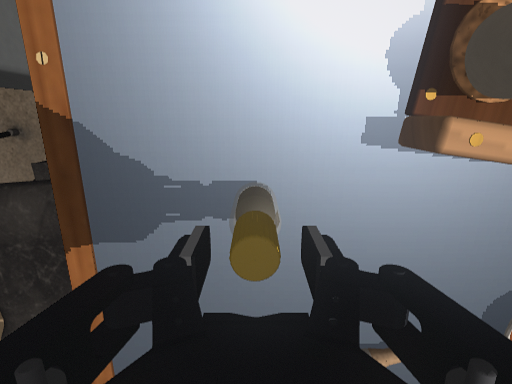

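Emit:
{"fn": "apply_moves", "kwargs": {"targets": [[0,0,0,0],[0,0,0,0],[0,0,0,0],[0,0,0,0],[0,0,0,0],[0,0,0,0],[0,0,0,0]], "grip": 1, "force": 25}}

```text
time_s: 21.45
eef_pos: [448.2, -244.3, 140.5]
ee_rot: [0.001, 0.706, 0.708, 0.0]
force: [-0.7, 0.3, 6.1]
grip_width: 0.276
```

Emit:
{"fn": "apply_moves", "kwargs": {"targets": [[0,0,-0.3,0],[0,0,-0.5,0],[0,0,-1,0],[0,0,-1,0],[0,0,0,0]]}}

```text
time_s: 21.95
eef_pos: [448.5, -244.5, 169.6]
ee_rot: [0.002, 0.706, 0.708, 0.0]
force: [0.0, -0.8, -1.4]
grip_width: 0.272
```

```bash
python3 - <<'E'
from h import *
c=snap('wrist','w11'); s=readout.sense();print(s['eef_pos'],s['force'],s['grip_width'])
E
```

```text
[ 448.19798187 -244.24338764  168.75302354] [-0.8129764  -0.11412941 -1.56994644] 0.27537181070112615
```

View pics/w11.png

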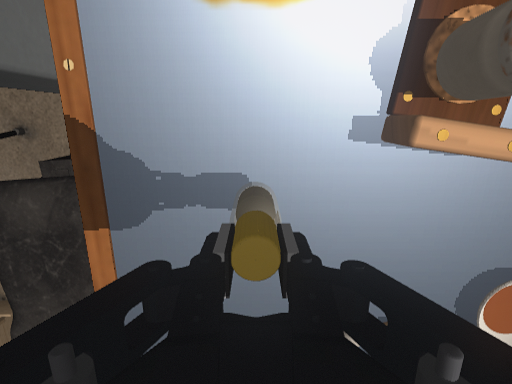

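Emit:
{"fn": "apply_moves", "kwargs": {"targets": [[0,0,-1,0],[0,0,-2,0],[0,0,-2,0],[0,0,-2,0],[0,0,-1,0],[0.8,0.5,0,0],[1.5,1,0,0],[1.5,1,0,0]]}}

```text
time_s: 22.8
eef_pos: [473.1, -205.0, 246.8]
ee_rot: [-0.001, 0.707, 0.708, -0.0]
force: [1.1, -0.8, -1.7]
grip_width: 0.276
```

Emit:
{"fn": "apply_moves", "kwargs": {"targets": [[2,1.3,0,0],[2,1.4,0,0],[2,1.3,0,0],[2,1.4,0,0],[2,1.3,0,0],[2,1.4,0,0],[2,1.3,0,0],[2,1.4,0,0]]}}

```text
time_s: 23.6
eef_pos: [580.8, -44.1, 246.6]
ee_rot: [-0.001, 0.706, 0.708, -0.0]
force: [0.0, 0.1, -0.4]
grip_width: 0.273
```

Emit:
{"fn": "apply_moves", "kwargs": {"targets": [[2,1.3,0,0],[2,1.3,0,0],[2,1.3,0,0],[1.5,1,0,0],[0.5,0.3,0,0],[0,0,0,0],[0,0,0,0]]}}

```text
time_s: 24.3
eef_pos: [632.0, 34.0, 247.4]
ee_rot: [-0.0, 0.706, 0.708, -0.0]
force: [0.0, 0.8, -1.9]
grip_width: 0.272
```

```bash
python3 - <<'E'
from h import *
c=snap('wrist','w12'); s=readout.sense();print(s['eef_pos'],s['force'],s['grip_width'])
for p in ([632.8,34.9,15],[639.8,125.8,15]): print(proj(c,p).round(1))
E
```

```text
[632.03679533  33.70837411 247.63988944] [ 0.75301475 -0.53556562 -0.86620699] 0.27372446837994246
[256.5 177.3]
[263.6  91. ]
```

View pics/w12.png

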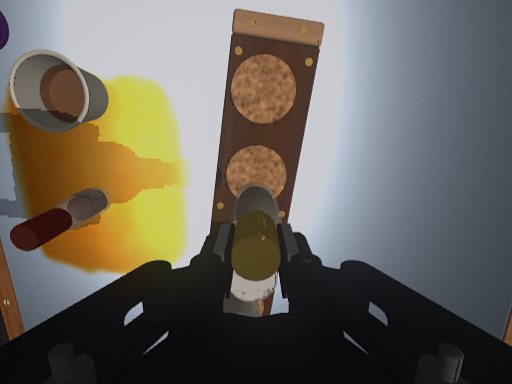

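Emit:
{"fn": "apply_moves", "kwargs": {"targets": [[0,0,1,0],[0,0.1,2,0],[0,0,2,0],[0,0,2,0],[0,0,1,0],[0,0,0.6,0],[0,0,0.3,0],[0,0,0,0]]}}

```text
time_s: 25.15
eef_pos: [633.5, 34.2, 159.2]
ee_rot: [0.0, 0.706, 0.708, 0.0]
force: [-0.1, -0.6, -0.1]
grip_width: 0.272
```

Emit:
{"fn": "apply_moves", "kwargs": {"targets": [[0,0,0.1,0],[0,0,0,0],[0,0,0,0]]}}

```text
time_s: 25.45
eef_pos: [633.5, 34.3, 158.3]
ee_rot: [0.0, 0.706, 0.708, 0.0]
force: [0.4, 0.3, -1.2]
grip_width: 0.274
```

Emit:
{"fn": "apply_moves", "kwargs": {"targets": [[0,0,0.1,0],[0,0,0,0],[0,0,0,0]]}}

```text
time_s: 25.75
eef_pos: [633.4, 34.3, 156.9]
ee_rot: [-0.0, 0.706, 0.708, -0.0]
force: [0.7, 0.2, -1.0]
grip_width: 0.275
```

Emit:
{"fn": "apply_moves", "kwargs": {"targets": [[0,0,0.1,0],[0,0,0,0],[0,0,0,0]]}}

```text
time_s: 26.05
eef_pos: [633.4, 34.3, 155.8]
ee_rot: [-0.0, 0.706, 0.708, -0.0]
force: [0.6, -0.1, -0.7]
grip_width: 0.275
```

Emit:
{"fn": "apply_moves", "kwargs": {"targets": [[0,0,0.1,0],[0,0,0,0],[0,0,0,0]]}}

```text
time_s: 26.35
eef_pos: [633.5, 34.3, 155.6]
ee_rot: [0.0, 0.706, 0.708, 0.0]
force: [-2.3, 0.2, 4.9]
grip_width: 0.271
```

Emit:
{"fn": "apply_moves", "kwargs": {"targets": [[0,0,0,0],[0,0,0,0],[0,0,0,0],[0,0,0,0],[0,0,0,0],[0,0,0,0]], "grip": 6}}

```text
time_s: 26.95
eef_pos: [633.4, 34.3, 154.9]
ee_rot: [-0.0, 0.706, 0.708, -0.0]
force: [1.0, -0.1, 1.0]
grip_width: 0.701
```

```bash
python3 - <<'E'
from h import *
c=snap('wrist','w13'); s=readout.sense();print(s['eef_pos'],s['force'],s['grip_width'])
E
```

```text
[633.38364814  34.35699225 154.8524604 ] [0.41445705 0.28787651 0.74868084] 0.7047953814310486
```

View pics/w13.png

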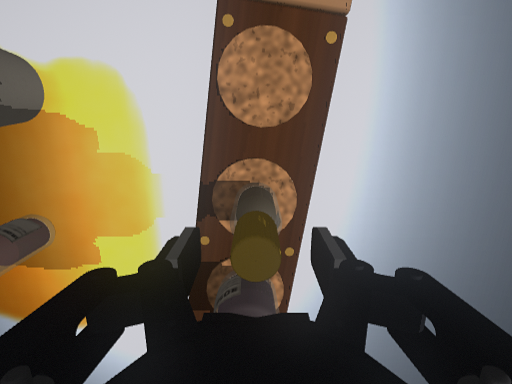

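Emit:
{"fn": "apply_moves", "kwargs": {"targets": [[0,0,-1,0],[0,0,-3,0],[0,0,-4,0],[0,0,-2.5,0],[0,-1,0,0],[-0.4,-3,0,0],[-0.5,-3,0,0],[-0.5,-3,0,0]]}}

```text
time_s: 27.8
eef_pos: [532.2, 20.0, 260.6]
ee_rot: [0.0, 0.706, 0.708, 0.0]
force: [0.9, 0.1, 0.0]
grip_width: 0.704
```

Emit:
{"fn": "apply_moves", "kwargs": {"targets": [[-0.5,-3,0,0],[-0.5,-3,0,0],[-0.6,-3,0,0],[0,0,0,0],[0,0,0,0]]}}

```text
time_s: 28.3
eef_pos: [443.7, 3.8, 260.9]
ee_rot: [0.001, 0.707, 0.708, 0.001]
force: [-0.6, 0.4, -0.2]
grip_width: 0.702
```

```bash
python3 - <<'E'
from h import *
t=snap('top','t14');i=cv2.imread('pics/t14.png'); cv2.imwrite('pics/t14b.png',cv2.resize(i[115:185,175:350],None,fx=4.5,fy=4.5,interpolation=cv2.INTER_CUBIC))
print(proj(t,[632.8,34.9,109]),proj(t,[632.8,34.9,15]))
c=snap('wrist','w14'); s=readout.sense();print(s['eef_pos'],s['force'],s['grip_width'])
print(proj(c,[443.9,4,112]),proj(c,[443.9,4,0]))
E
```

```text
[244.13547669 140.18838841] [245.10410888 152.08151307]
[444.20641511   3.89931865 260.35183412] [0.06895823 1.38588295 0.29024202] 0.7006304846821234
[255.06834353 199.90054559] [255.02159122 172.89468459]
```

View pics/w14.png

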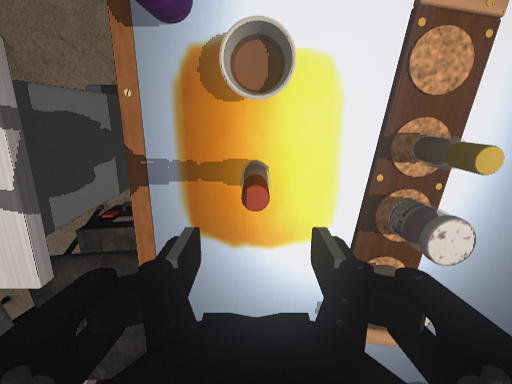

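View pics/t14b.png

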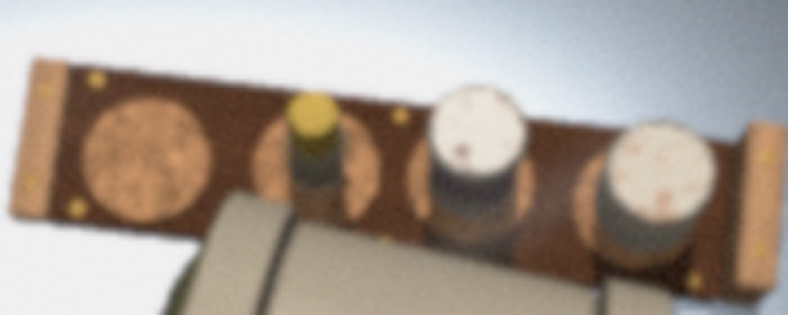

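Emit:
{"fn": "apply_moves", "kwargs": {"targets": [[0.2,0.1,2,0],[0,0,3,0],[0,0,3,0],[0,0,1.5,0],[0,0,1,0],[0,0,0,0],[0,0,0,0]], "grip": 5}}

```text
time_s: 29.1
eef_pos: [445.1, 5.9, 155.5]
ee_rot: [0.0, 0.706, 0.708, 0.0]
force: [0.6, 0.1, 1.0]
grip_width: 0.587
```

```bash
python3 - <<'E'
from h import *
c=snap('wrist','w15'); s=readout.sense();print(s['eef_pos'],s['force'])
E
```

```text
[445.05927422   5.8539818  155.6826024 ] [-0.14531553 -0.3620421   0.03361205]
```

View pics/w15.png

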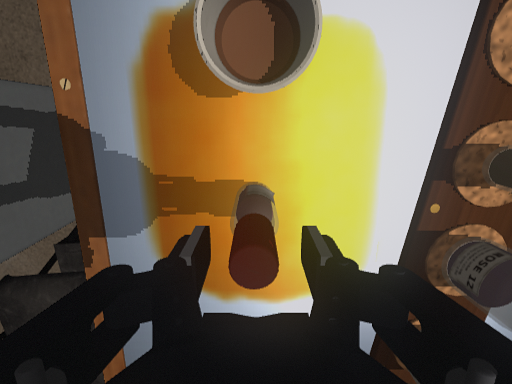

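Emit:
{"fn": "apply_moves", "kwargs": {"targets": [[0,0,0,0],[0,0,0,0],[0,0,0,0],[0,0,0,0],[0,0,0,0],[0,0,0,0],[0,0,0,0]], "grip": 1, "force": 25}}

```text
time_s: 29.85
eef_pos: [444.7, 5.8, 155.5]
ee_rot: [0.001, 0.706, 0.708, 0.0]
force: [-1.4, 0.6, 5.7]
grip_width: 0.267
```

Emit:
{"fn": "apply_moves", "kwargs": {"targets": [[0,0,-0.3,0],[0,0,-0.5,0],[0,0,-1,0],[0,0,-2,0],[0,0,-3,0],[0,0,-3,0],[0,0,-2,0],[0,0,0,0]]}}

```text
time_s: 30.65
eef_pos: [445.1, 5.8, 275.8]
ee_rot: [0.002, 0.706, 0.708, 0.001]
force: [-0.7, -0.2, -1.1]
grip_width: 0.27
```

```bash
python3 - <<'E'
from h import *
c=snap('wrist','w16'); s=readout.sense();print(s['eef_pos'],s['force'],s['grip_width'])
E
```

```text
[444.59022562   5.91270356 273.97767482] [ 0.0504823   0.33037751 -0.60432297] 0.2663810066399864
```

View pics/w16.png

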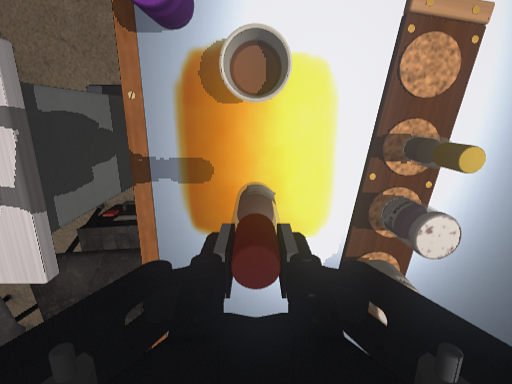

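Emit:
{"fn": "apply_moves", "kwargs": {"targets": [[0.5,0.8,0,0],[1,1.6,0,0],[1.2,2,0,0],[1.3,2,0,0],[1.2,2,0,0],[1.3,2,0,0],[1.2,2,0,0],[1.3,2,0,0]]}}

```text
time_s: 31.5
eef_pos: [589.1, 97.3, 271.2]
ee_rot: [-0.001, 0.706, 0.708, -0.001]
force: [0.4, 0.4, -0.0]
grip_width: 0.271
```

Emit:
{"fn": "apply_moves", "kwargs": {"targets": [[1.2,2,0,0],[1,1.6,0,0],[0.7,1.2,0,0],[0.3,0.4,0,0],[0,0,0,0],[0,0,0,0]]}}

```text
time_s: 32.1
eef_pos: [639.8, 128.3, 272.3]
ee_rot: [-0.0, 0.706, 0.708, -0.0]
force: [0.7, -0.4, -0.5]
grip_width: 0.273
```

```bash
python3 - <<'E'
from h import *
c=snap('wrist','w17'); s=readout.sense();print(s['eef_pos'],s['force'],s['grip_width'])
print(proj(c,[639.8,125.8,15]))
E
```

```text
[639.82767418 128.14307494 272.66093479] [ 0.40527642  0.18664754 -0.95076089] 0.26568020894976985
[255.7522355  175.64299038]
```

View pics/w17.png

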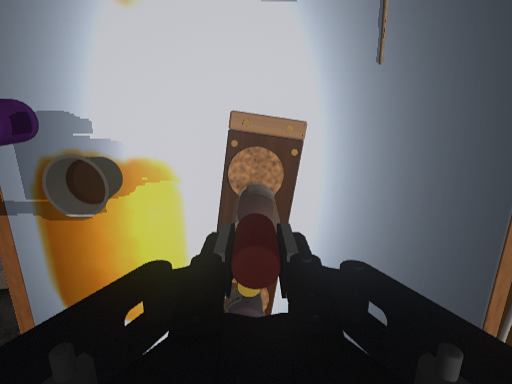

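Emit:
{"fn": "apply_moves", "kwargs": {"targets": [[0,0,1,0],[0,0.1,2,0],[0,0,2,0],[0,0,2,0],[0,0,1.5,0],[0,0,1,0],[0,0,0.3,0],[0,0,0,0]]}}

```text
time_s: 32.95
eef_pos: [641.1, 128.3, 174.9]
ee_rot: [-0.0, 0.706, 0.708, -0.0]
force: [0.4, -0.6, -0.4]
grip_width: 0.269
```

Emit:
{"fn": "apply_moves", "kwargs": {"targets": [[0,0,0.1,0],[0,0,0,0],[0,0,0,0]]}}

```text
time_s: 33.25
eef_pos: [641.3, 128.4, 174.4]
ee_rot: [0.0, 0.706, 0.708, 0.0]
force: [0.0, 0.8, -0.9]
grip_width: 0.269
```

Emit:
{"fn": "apply_moves", "kwargs": {"targets": [[0,0,0.1,0],[0,0,0,0],[0,0,0,0]]}}

```text
time_s: 33.55
eef_pos: [641.2, 128.3, 172.9]
ee_rot: [0.0, 0.706, 0.708, 0.0]
force: [0.1, -0.5, -0.2]
grip_width: 0.272
```

Emit:
{"fn": "apply_moves", "kwargs": {"targets": [[0,0,0.1,0],[0,0,0,0],[0,0,0,0]]}}

```text
time_s: 33.85
eef_pos: [641.2, 128.3, 171.8]
ee_rot: [-0.0, 0.706, 0.708, -0.0]
force: [-0.0, 0.5, -0.7]
grip_width: 0.271
```

Emit:
{"fn": "apply_moves", "kwargs": {"targets": [[0,0,0.1,0],[0,0,0,0],[0,0,0,0]]}}

```text
time_s: 34.15
eef_pos: [641.2, 128.4, 170.9]
ee_rot: [-0.0, 0.706, 0.708, -0.0]
force: [0.0, -0.9, -0.4]
grip_width: 0.269
```

Emit:
{"fn": "apply_moves", "kwargs": {"targets": [[0,0,0.1,0],[0,0,0,0],[0,0,0,0]]}}

```text
time_s: 34.45
eef_pos: [641.3, 128.4, 170.6]
ee_rot: [0.0, 0.706, 0.708, 0.0]
force: [-2.5, -0.7, 5.4]
grip_width: 0.269
```

Contact on pad a; release, check, then withdraw.

Emit:
{"fn": "apply_moves", "kwargs": {"targets": [[0,0,0,0],[0,0,0,0],[0,0,0,0],[0,0,0,0],[0,0,0,0],[0,0,0,0]], "grip": 6}}

```text
time_s: 35.05
eef_pos: [641.2, 128.3, 169.8]
ee_rot: [-0.0, 0.706, 0.708, -0.0]
force: [-0.1, 0.3, 0.0]
grip_width: 0.704
```

Emit:
{"fn": "apply_moves", "kwargs": {"targets": [[0,0,-1,0],[0,0,-3,0],[0,0,-4,0],[0,0,-4,0],[0,0,-2,0],[1,-2,0,0],[2,-3,0,0],[2,-3,0,0]]}}

```text
time_s: 35.85
eef_pos: [560.0, 178.5, 310.6]
ee_rot: [0.0, 0.707, 0.708, 0.0]
force: [0.3, 0.8, -0.0]
grip_width: 0.702
```

Emit:
{"fn": "apply_moves", "kwargs": {"targets": [[3,-3,0,0],[3,-3,0,0],[3,-3,0,0],[3,-3,0,0],[3,-3,0,0],[3,-2,0,0],[0,0,0,0],[0,0,0,0]]}}

```text
time_s: 36.65
eef_pos: [390.4, 358.1, 310.6]
ee_rot: [0.0, 0.706, 0.708, 0.0]
force: [-0.5, 0.1, -0.5]
grip_width: 0.699
```

```bash
python3 - <<'E'
from h import *
s=readout.sense();print(s['eef_pos'],s['force'],s['grip_width'])
t=snap('top','t18');i=cv2.imread('pics/t18.png'); cv2.imwrite('pics/t18b.png',cv2.resize(i[115:185,175:350],None,fx=4.5,fy=4.5,interpolation=cv2.INTER_CUBIC))
P=[([639.8,125.8],112),([632.8,34.9],94),([625.4,-47.3],80),([609.2,-136],66)]
for (x,y),h in P: print((proj(t,[x,y,15+h])).round(1))
c=snap('scene','s18')
for (x,y),h in P: print((proj(c,[x,y,15+h])).round(1),proj(c,[x,y,15]).round(1))
for n in ['squat_tub','lidded_jar','short_bottle','tall_bottle']:
  for r in nets.boxes_of('scene',n): print(n,round(r['score'],2),np.array(r['location'])*[512,384])
E
```

```text
[390.4387982  358.09645904 310.56670974] [-0.51643914  0.1017709  -0.53025417] 0.6994688967467448
[200.8 135.2]
[244.1 140.2]
[281.7 144.7]
[321.1 152.8]
[295.3 122.6] [291.8 160.6]
[311.2 152.5] [307.1 184.5]
[326.6 181.5] [322.1 208.7]
[341.5 217. ] [336.9 239.2]
lidded_jar 0.66 [169.8816 169.1136]
tall_bottle 0.72 [292.096  139.8912]
```

View pics/t18b.png

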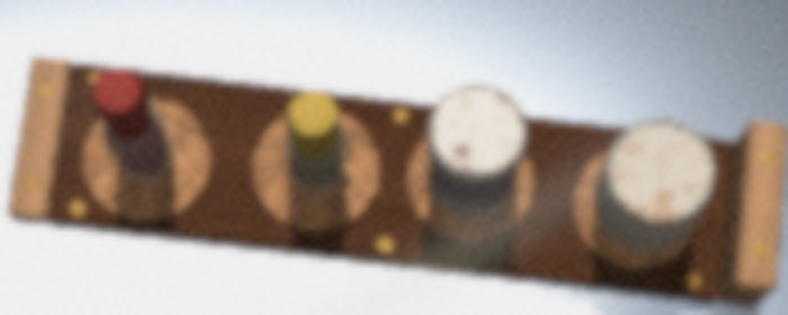

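View pics/s18.png

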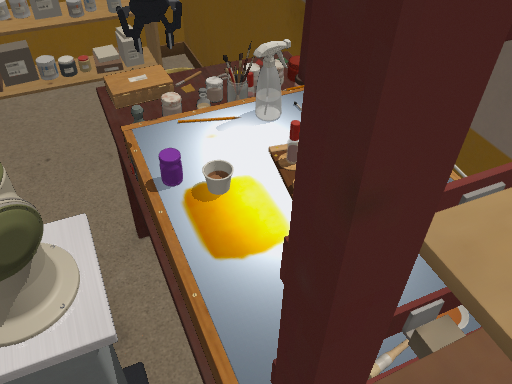

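View pics/t18.png

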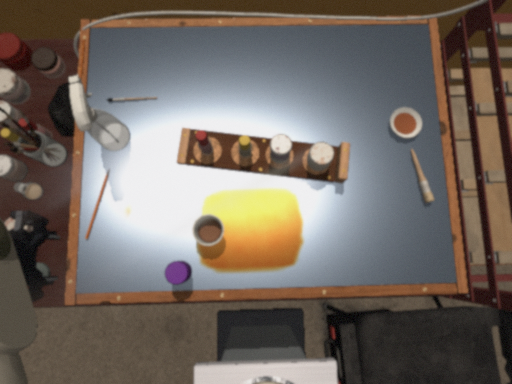

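```bash
python3 - <<'E'
from h import *
print(ctrl.finish_job(), readout.sense()['time_s'])
E
```

```text
the job is handed in; nothing more can be done
the job is handed in; nothing more can be done
```

All four containers are upright on the cork pads, and I handed the job in shortly after 36.7 s, with the gripper clear. The end stop is at the right (-y) end, so the order is squat tub on pad d beside it, lidded jar on pad c, short yellow-capped bottle on pad b, and tall red-capped bottle on pad a. I did not touch the mixing cup or the purple look-alike.

- **Centring (top camera):** the lid or cap tops of the tub and both bottles lie within about 0.5 px (about 1 mm) of where a centred, upright object would show. The jar is about 1.3 px (about 3 mm) off its pad's centre. I measured lid tops, so any lean in the pots could put their feet a few millimetres off as well.
- **Forces:** contact forces stayed at about 13 N or below at every reading.
- **Disagreements:** the wrist camera read positions up to about 7 mm too far towards +y compared with the top and scene cameras. Those two agreed with each other, so I used the top camera.
- **Checks that gave nothing:** in the last scene picture a post hides pads b, c and d. The networks confirmed only the tall bottle there, and one reported the purple look-alike as the jar.

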